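# Slide the cover plate off its stand and cover the tester candle

## Robot

A 6-joint arm with a two-finger parallel gripper is mounted at the origin on a cart in front of the work surface, level with it; the furniture and walls round the work are solid. World frame = base frame: x ahead of the robot, y to its left, z up, the work surface at z = 0. Lengths are in mm, angles in degrees, forces in N, time in s.
With the tool pointing down it reaches from about 300 to 850 mm from the base axis. Payload 4.2 kg.
Tool frame: the origin (TCP) lies between the finger pads; the fingertips stand 11 mm ahead of it and the grasp point (between the pads) lies 8 mm behind it (env.tips_ahead is the distance from the TCP to the fingertips, in mm); z points along the fingers, y is the line along which they close (so a half turn about z gives the same grasp; the last joint's range is limited). The gripper opens to 91 mm and grips with 3 to 60 N. Pads are 32 mm wide; open, the fingers measure 118 mm over their backs; the gripper's body (76 mm by 178 mm) begins 60 mm behind the grasp point.
Start: joints at [-69.5, 18.312, 89.639, -0, 72.044, -1.146], TCP at [212.108, -534.464, 224.976] pointing down, gripper open.
Joint ranges: [-177.97, 177.97], [-48.28, 115.42], [12.27, 149.76], [-77.06, 257.06], [2.81, 150.46], [-146.56, 146.56]. Speed limits (degrees/s): [147.25, 147.25, 180, 180, 180, 180].

## Interface

Orientations are given as [roll, pitch, yaw] about the fixed x, y, z axes, in that order (R = Rz(yaw) Ry(pitch) Rx(roll)).
In Python, from workcell import env, cams gives the robot as it stands.
- The arm moves only by the tool step_arm, never from a script. Its arguments are lists of equal length, an entry for each row: "linear": the shift along the tool's x, y, z in units of 30 cm (1.0 is 30 cm), a list of three; "turn": the turn about the tool's z in units of 360 degrees (1.0 is 360 degrees). In form: {"linear": [[tx, ty, tz], ...], "turn": [turn, ...]}. A call has 1 to 20 rows; each row is the pose to reach, as a shift and turn from the pose commanded when the call began, along the tool's axes at that moment, turning the shorter way round; what a row does not reach only later rows make up. A row lasts 1/8 s, in which the tool goes at most 62.5 mm and 10.7 degrees, less where a joint would pass 70% of its speed; a pose out of reach is approached as far as the arm can. A call with a number of a shift or a turn outside -1 to 1 is refused whole. A call with a gripper value outside its range is refused whole. "fingers" is the closure, from -1 (fully open) to 1 (shut), so that 0 is half open, set as the call begins (left out, the last holds). The fingers move at their own pace and stop on an object; "force" is the grip in N (left out, the last holds). Time passes only in rows, so rows that repeat a pose let the fingers close. It gives the time, the measured TCP pose, the force, the opening and the grip force at its end, in the units of the state.
- env.state(): the state, without advancing time (a new reading comes with each control period).
- cams.grab_frame(name): name is "scene" or "top"; returns a dict with "color" (480x640x3 uint8, blue, green, red), "fx", "fy", "cx", "cy" (pixels), "dist" ([k1, k2, p1, p2, k3] as OpenCV has them; the pictures are not rectified), "extrinsics" (4x4, takes a point from camera to world coordinates). Camera axes: x right, y down, z forward; pixel columns grow to the right and rows downward; lengths in mm; the calibration is good to about 2 mm. A picture is of the moment at which its call begins. There is no depth.
- env.job_done(): hands the job in; it is judged then, once.
The state is a dict: "time_s": time; "qpos": joint angles; "qvel": joint speeds; "effort": joint torques, N m; "ee_pos": TCP position; "ee_rot": TCP orientation; "force": force on the tool from outside, world axes, zero at the start; "torque": the same for the moment, N m; "gripper_width": finger opening in mm; "gripper_force": force on a finger pad.
Only numpy, scipy, OpenCV 4.12 (cv2) and the standard library are available. Lean on these libraries where they do the work, as an engineer would, in place of code of your own. Each camera call takes 0.05 s, during which the arm holds its last target. There are 200 camera calls.

## Task

Cover the open tester candle with the flat steel plate that lies in the low wooden stand. The plate lies too snug between the rails to be picked up there: press lightly on it from above and slide it out over the open front edge of the stand, pinch the overhanging end by its two sides, and lay it down gently, flat and centred over the candle's mouth. Leave the candle standing where it is and do not disturb the tin, the lidded jar or the card box.

Things in the scene. Friction and masses are not known exactly. Their poses are not given: they have to be found in the camera images.
- stand: Low fixed wooden stand, 130 mm deep (x), 86 wide (y). Origin: centre of its underside, on the table; x points from its open front to its back stop, z up. Its flat rigid deck is 46 mm above the table. Rails 8 mm wide on both sides (70 mm between them) and a back stop 6 mm thick rise 7 mm above the deck. The front (x = -65 mm) is open and drops sheer to the table.
- stand_edge (a point): Middle of the open front edge of the stand's deck, 46 mm above the table; axes as the stand's. With about 42 mm of the plate overhanging here it lies steady and leaves room for fingers at its two long sides in front of the stand; it falls off when more than half its length (52 mm) overhangs.
- plate_center (a point): Centre (half-way up) of the loose flat steel plate, 104 mm long (x), 64 wide (y), 4 thick (z), 0.16-0.26 kg. Starts flat on the deck, x toward the stand's back, front end 4-17 mm inside the deck's edge, its top 3 mm below the rails' tops: no grip there. A fingertip pressed down on it drags it along: about 8 N does, under 4 N may slip, 25 N is too much.
- tester_top (a point): Centre of the top of the open tester candle: a loose round glass jar 67 mm in diameter, 74 mm tall, 0.26 kg, upright on the table; z up. The plate shall lie flat on its rim, turned any way, centred. Fingers that hold the plate's sides some 30 mm from its middle pass beside the round glass.
- wax_tin: Bystander: flat hinged tin 61 x 88 x 22 mm, loose; origin at the centre of its underside.
- lidded_jar: Bystander: lidded candle jar, 69 mm in diameter, 82 mm tall, loose; origin at the centre of its underside.
- card_box: Bystander: flat box of cards 65 x 92 x 19 mm, loose; origin at the centre of its underside.
Mind the look-alikes: they are no part of the job. Leave any blue or orange look-alike of the part that bears tester_top alone.

How it is judged:
By the outcome, as a careful person would: the job done as asked, in the order asked, and still so for the second after the job is handed in, with the robot touching nothing.
It also fails if it takes over 64 s, if anything falls off the work surface, if the arm or the gripper's body presses on something with over 40 N, if the wrist force passes 120 N, or if a joint passes its speed limit or range.

## Working session

There is one attempt and no reset: what is moved stays moved. The work goes in short steps, Python scripts to look and compute and a tool call to move; the robot and the scene stay as the last step left them, time stands still between calls to the robot, and variables do not carry over. Pictures are saved under pics/ and viewed, at most 10 in all, crops included, and the job is handed in when it is done.

Besides the shell and the picture viewer there is one more tool, called as name([rows], argument=value, ...), one row to a line, values as JSON. step_arm: Moves the arm, as the interface text tells. Its arguments: {"type":"object","properties":{"linear":{"type":"array"},"turn":{"type":"array"},"fingers":{"type":"number"},"force":{"type":"number"}},"required":["linear","turn"]}

```bash
mkdir -p pics; ls
cat > h.py <<'E'
import numpy as np, cv2
from workcell import env, cams
def snap(n,f):
    g=cams.grab_frame(n); cv2.imwrite(f'pics/{f}.png',g['color']); return g
def K(g): return np.array([[g['fx'],0,g['cx']],[0,g['fy'],g['cy']],[0,0,1.]]),np.array(g['dist'],float)
def back(g,uv,z):
    k,d=K(g); p=cv2.undistortPoints(np.array(uv,float).reshape(-1,1,2),k,d).reshape(-1,2)
    E=np.array(g['extrinsics']); r=np.c_[p,np.ones(len(p))]@E[:3,:3].T; o=E[:3,3]
    return o+r*((np.asarray(z)-o[2])/r[:,2])[:,None]
def proj(g,P):
    k,d=K(g); W=np.linalg.inv(np.array(g['extrinsics']))
    return cv2.projectPoints(np.array(P,float).reshape(-1,3),cv2.Rodrigues(W[:3,:3])[0],W[:3,3],k,d)[0].reshape(-1,2)
E
python3 - <<'E'
from h import *
for n in('scene','top'):
    g=snap(n,n+'0'); print(n,g['fx'],np.round(g['extrinsics'],3).tolist())
print(env.state())
E
```

```text
pics
scene 615.3298018471546 [[-0.885, -0.243, 0.398, -42.918], [-0.466, 0.484, -0.741, 804.629], [-0.012, -0.841, -0.541, 906.411], [0.0, 0.0, 0.0, 1.0]]
top 592.7784917558328 [[0.01, -0.985, 0.175, 316.757], [-1.0, -0.015, -0.024, -290.641], [0.026, -0.175, -0.984, 1385.952], [0.0, 0.0, 0.0, 1.0]]
{'time_s': 0.1, 'qpos': array([-6.94996356e+01,  1.83475575e+01,  8.97016801e+01, -1.66823813e-04,
        7.20448081e+01, -1.14763388e+00]), 'qvel': array([ 0.04562773, -0.07799319, -0.13781827,  0.01858591, -0.07111692,
        0.00781536]), 'effort': array([ 3.45163198e-04, -4.13332915e+01, -2.32509166e+01,  7.28741800e-02,
        4.22007695e-02, -5.51675953e-05]), 'ee_pos': array([ 211.94251102, -534.02044436,  224.19322857]), 'ee_rot': array([-1.79905970e+02, -1.72502326e-03,  2.16480485e+01]), 'force': array([ 0.30213906, -0.00944664, -0.23041266]), 'torque': array([-0.01115138, -0.01756941,  0.06690624]), 'gripper_force': 0.0, 'gripper_width': 91.28391314601402}
```

View pics/scene0.png

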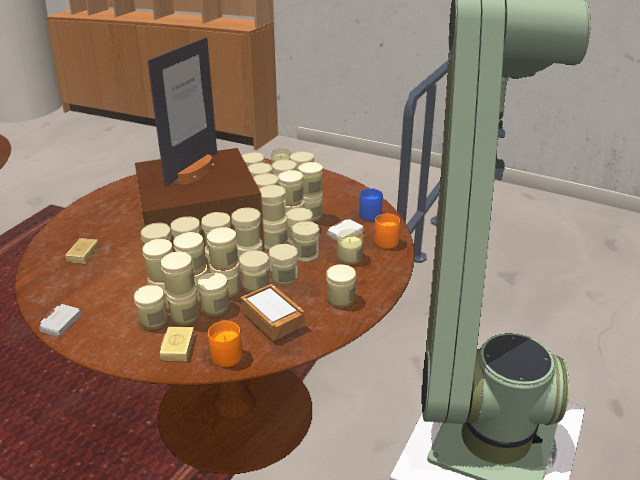

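View pics/top0.png

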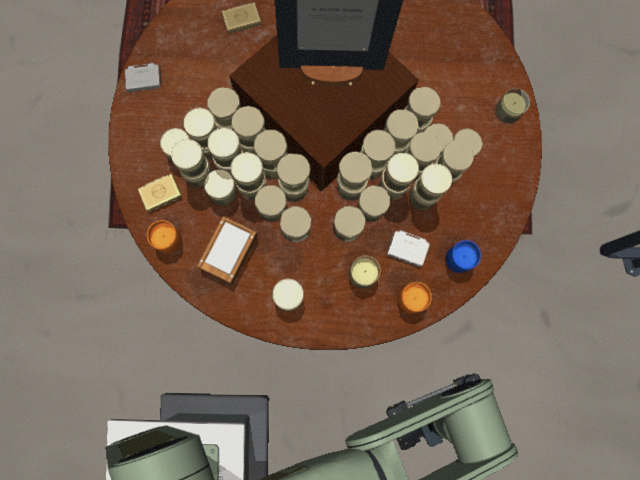

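Run:
```python
from h import *
t=cv2.imread('pics/top0.png'); s=cv2.imread('pics/scene0.png')
def c(im,x,y,w,h,W,H): return cv2.resize(im[y:y+h,x:x+w],(W,H),interpolation=cv2.INTER_CUBIC)
a=np.hstack([c(t,189,205,80,90,400,300) if 0 else c(t,184,205,100,75+0,400,300)*1, c(s,225,270,100,75,400,300)])
b=np.hstack([c(t,330,235,100,75,400,300), c(t,480,80,60,45,400,300)])
cv2.imwrite('pics/c1.png',np.vstack([a,b]))
g=cams.grab_frame('top')
print(back(g,[[365,271],[514,105],[415,297],[229,250],[288,295]],[74,74,74,50,82]).round())
```

```text
[[ 497. -429.   74.]
 [ 909. -798.   74.]
 [ 440. -542.   74.]
 [ 544. -121.   50.]
 [ 440. -258.   82.]]
```

View pics/c1.png

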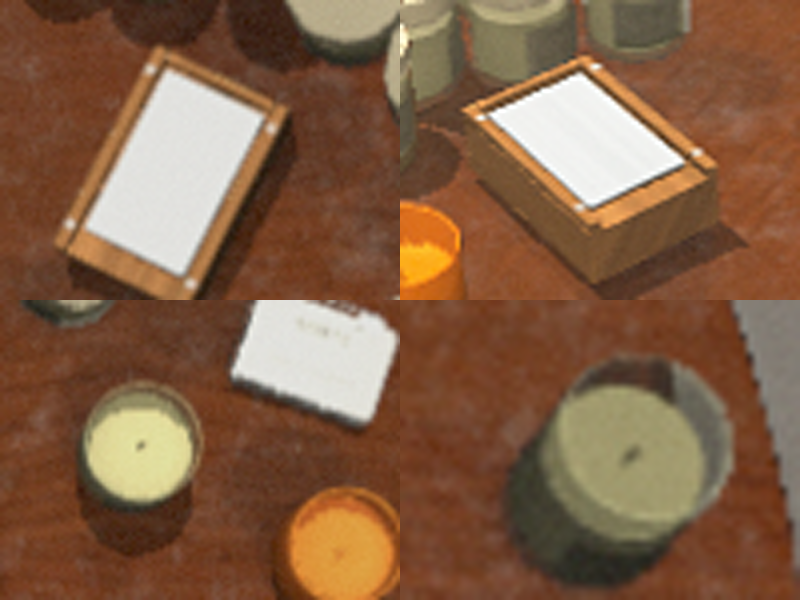

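```bash
cat > fit.py <<'E'
from h import *
from scipy.optimize import least_squares
T=cams.grab_frame('top'); S=cams.grab_frame('scene')
def fit(loc,tu,su,x0):
    loc=np.array(loc,float); tu=np.array(tu)/4+[184,205]; su=np.array([(np.nan,)*2 if q is None else q for q in su],float)-[400,0]; su=su/4+[225,270]
    def res(p,full=False):
        c,s=np.cos(p[2]),np.sin(p[2]); P=loc@np.array([[c,s,0],[-s,c,0],[0,0,1]])+[p[0],p[1],0]
        a,b=(proj(T,P)-tu),(proj(S,P)-su)
        if full: print(a.round(1).tolist(),b.round(1).tolist())
        return np.nan_to_num(np.r_[a,b]).ravel()
    r=least_squares(res,x0); res(r.x,True); print(r.x[:2].round(1),np.degrees(r.x[2]).round(2)); return r.x
x0=[544,-121,-.5]
fit([[65,43,53],[65,-43,53],[-65,43,53],[-65,-43,53]],[(157,48),(288,108),(57,243),(193,298)],[(467,108),(590,57),(597,224),(718,162)],x0)
fit([[52,32,50],[52,-32,50],[-52,32,50],[-52,-32,50]],[(165,68),(267,103),(85,233),(188,277)],[(487,117),(580,75),(588,210),(686,163)],x0)
# candle rim by scene pixels
s=cv2.imread('pics/scene0.png')[225:275,320:400]
cv2.imwrite('pics/c2.png',cv2.resize(s,(800,500),interpolation=cv2.INTER_CUBIC))
print(back(T,[[365.6,270.5]],[74]).round(1))
for g,p in((T,(497,-429)),):print(proj(S,[[497,-429,74],[463.5,-429,74],[530,-429,74],[497,-395,74],[497,-462,74],[497,-429,0]]).round(1).tolist())
E
python3 fit.py
```

```text
[[-0.0, -0.6], [0.7, -0.0], [-0.5, 1.1], [-0.7, 3.5]] [[-1.4, -0.7], [-1.3, -1.8], [-1.1, -0.8], [0.4, -1.0]]
[ 545.3 -117.1] -24.39
[[-0.5, 0.2], [-1.0, 2.8], [-0.3, -0.4], [-0.8, 0.1]] [[-0.6, -1.2], [-1.1, -1.3], [0.8, -1.7], [-0.3, -1.7]]
[ 548.8 -116.8] -23.62
[[ 498.3 -430.7   74. ]]
[[349.8, 234.6], [361.7, 237.7], [338.2, 231.6], [344.2, 240.9], [355.0, 228.7], [349.1, 258.5]]
```

View pics/c2.png

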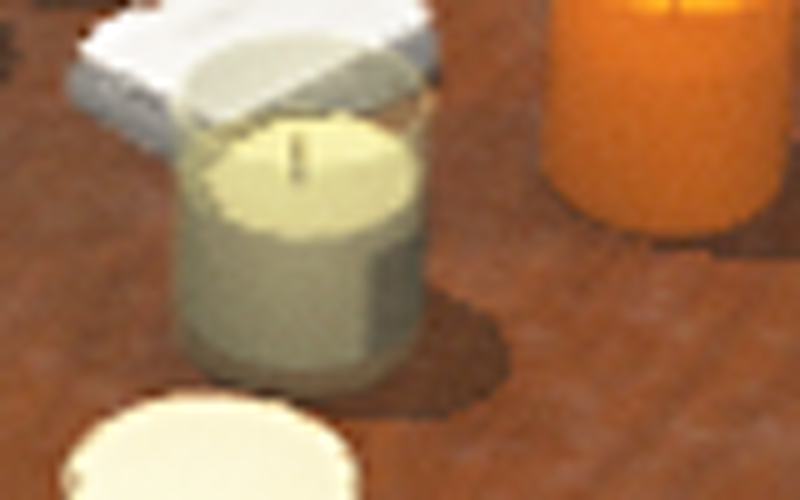

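Run:
```python
from h import *
T=cams.grab_frame('top'); S=cams.grab_frame('scene')
im=T['color']; m=(im.min(2)>170).astype(np.uint8); m[:, :195]=0; m[:,260:]=0; m[:212]=0; m[285:]=0
n,l,st,_=cv2.connectedComponentsWithStats(m); i=1+st[1:,4].argmax(); 
c=max(cv2.findContours((l==i).astype(np.uint8),0,1)[0],key=len).reshape(-1,2)
P=back(T,c,np.full(len(c),50.)); print(st[i],cv2.minAreaRect(P[:,:2].astype(np.float32)))
th=np.radians(-24);R=np.array([[np.cos(th),np.sin(th)],[-np.sin(th),np.cos(th)]])
for uv in [(219,185),(246,168),(188,155),(223,145),(269,202),(295,222),(294,170),(269,147),(175,142),(199,122),(247,122),(349,222)]:
  for z in(82,164):
    p=back(T,[uv],[z]); print(uv,z,p[0,:2].round(),'scene',proj(S,p)[0].round(),'stand',(R@(p[0,:2]-[546,-117])).round())
```

```text
[ 206  223   44   51 1210] ((550.1546020507812, -115.95921325683594), (62.754188537597656, 102.8615493774414), 65.04592895507812)
(219, 185) 82 [689. -96.] scene [213. 280.] stand [122.  77.]
(219, 185) 164 [ 666. -108.] scene [221. 250.] stand [106.  57.]
(246, 168) 82 [ 730. -156.] scene [213. 262.] stand [184.  39.]
(246, 168) 164 [ 704. -165.] scene [221. 234.] stand [164.  21.]
(188, 155) 82 [760. -21.] scene [168. 289.] stand [156. 175.]
(188, 155) 164 [732. -38.] scene [178. 258.] stand [138. 148.]
(223, 145) 82 [ 785. -101.] scene [181. 268.] stand [212. 112.]
(223, 145) 164 [ 756. -113.] scene [190. 240.] stand [190.  89.]
(269, 202) 82 [ 651. -211.] scene [254. 259.] stand [134. -44.]
(269, 202) 164 [ 630. -216.] scene [260. 231.] stand [117. -57.]
(295, 222) 82 [ 605. -271.] scene [283. 252.] stand [ 117. -117.]
(295, 222) 164 [ 587. -272.] scene [288. 224.] stand [ 101. -125.]
(294, 170) 82 [ 727. -266.] scene [240. 241.] stand [226. -63.]
(294, 170) 164 [ 701. -268.] scene [246. 214.] stand [203. -75.]
(269, 147) 82 [ 782. -208.] scene [208. 247.] stand [252.  13.]
(269, 147) 164 [ 753. -213.] scene [216. 220.] stand [228.  -4.]
(175, 142) 82 [792.  12.] scene [149. 293.] stand [172. 218.]
(175, 142) 164 [762.  -7.] scene [159. 262.] stand [153. 188.]
(199, 122) 82 [842. -42.] scene [147. 275.] stand [240. 189.]
(199, 122) 164 [809. -57.] scene [157. 246.] stand [216. 161.]
(247, 122) 82 [ 843. -154.] scene [176. 251.] stand [286.  87.]
(247, 122) 164 [ 810. -163.] scene [185. 224.] stand [260.  65.]
(349, 222) 82 [ 607. -393.] scene [305. 229.] stand [ 168. -227.]
(349, 222) 164 [ 589. -386.] scene [310. 203.] stand [ 149. -229.]
```

```bash
cat > go.py <<'E'
import sys
from h import *
s=env.state(); p=s['ee_pos']; y=np.radians(s['ee_rot'][2]); t=list(map(float,sys.argv[1:5]))
d=np.array(t[:3])-p; c,q=np.cos(y),np.sin(y)
print('t',s['time_s'],'tcp',p.round(1),'yaw',np.degrees(y).round(2),'F',s['force'].round(1),'w',round(s['gripper_width'],1))
print('linear',(np.array([c*d[0]+q*d[1],q*d[0]-c*d[1],-d[2]])/300).round(4),'turn',round((((np.degrees(y)-t[3])+180)%360-180)/360,4))
E
sed -i 's/(193,298)\]/(193,298+14)]/' fit.py; python3 go.py 560 -121.5 110 -24.5; python3 fit.py | head -2
```

```text
t 0.35 tcp [ 212.1 -534.4  224.8] yaw 21.65 F [ 0.2 -0.8 -0.2] w 91.5
linear [ 1.5857 -0.8514  0.3826] turn 0.1282
[[-0.0, -0.1], [0.6, 0.5], [-0.7, 1.6], [-0.9, 0.5]] [[-1.0, -0.6], [-0.9, -1.7], [-0.8, -0.6], [0.8, -0.7]]
[ 544.2 -116.9] -24.53
```

step_arm([
  [0.2,-0.1,0],
  [0.4,-0.2,0],
  [0.6,-0.3,0],
  [0.8,-0.43,0],
  [0.95,-0.51,0],
  [0.95,-0.51,0],
  [0.95,-0.51,0],
  [0.95,-0.51,0],
], turn=[0.025,0.05,0.075,0.1,0.128,0.128,0.128,0.128], fingers=1, force=20)

```text
time_s: 1.45
ee_pos: [420.1, -287.7, 225.0]
ee_rot: [180.0, 0.0, -24.4]
force: [-0.1, 0.3, -0.7]
gripper_width: 13.8
gripper_force: 0.0
```

```bash
python3 go.py 560 -121.5 80 -24.5
```

```text
t 1.45 tcp [ 420.1 -287.7  225. ] yaw -24.45 F [-0.1  0.3 -0.7] w 13.8
linear [ 0.1951 -0.6974  0.4832] turn 0.0001
```

step_arm([
  [0.05,-0.18,0],
  [0.1,-0.36,0],
  [0.15,-0.54,0.1],
  [0.195,-0.697,0.25],
  [0.195,-0.697,0.4],
  [0.195,-0.697,0.48],
  [0.195,-0.697,0.48],
  [0.195,-0.697,0.48],
], turn=[0,0,0,0,0,0,0,0])

```text
time_s: 2.45
ee_pos: [561.1, -122.2, 82.1]
ee_rot: [-180.0, -0.1, -24.5]
force: [0.8, -0.3, -0.4]
gripper_width: 0.4
gripper_force: 0.0
```

```bash
python3 - <<'E'
from h import *
a=snap('top','t1')['color'][190:310,160:320]; b=snap('scene','s1')['color'][240:360,190:350]
cv2.imwrite('pics/c3.png',np.hstack([cv2.resize(x,(400,300),interpolation=cv2.INTER_CUBIC) for x in(a,b)]))
E
python3 go.py 560 -121.5 62 -24.5
```

```text
t 2.55 tcp [ 561.3 -121.9   82.6] yaw -24.49 F [ 0.1  0.8 -0.7] w 0.6
linear [-0.0044  0.0007  0.0688] turn 0.0
```

View pics/c3.png

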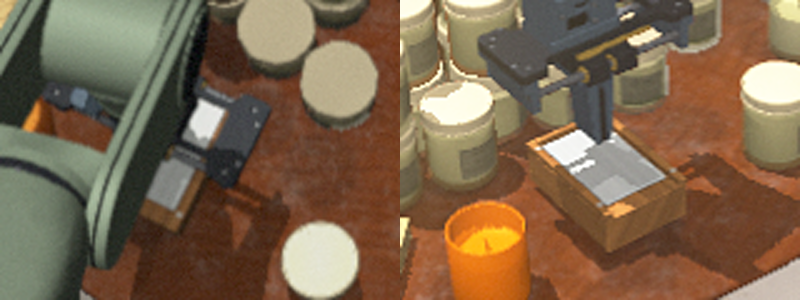

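The picture shows the closed fingers above the plate (scene crop about (600,135)), centred between the rails. Now I lower them to contact.

step_arm([
  [0,0,0.03],
  [0,0,0.055],
  [0,0,0.065],
  [0,0,0.068],
  [0,0,0.07],
  [0,0,0.07],
], turn=[0,0,0,0,0,0])

```text
time_s: 3.3
ee_pos: [559.8, -120.8, 61.3]
ee_rot: [180.0, 0.0, -24.4]
force: [-4.6, 0.9, 10.9]
gripper_width: 0.3
gripper_force: 5.3
```

step_arm([
  [-0.01,0,0],
  [-0.025,0,0],
  [-0.04,0,0],
  [-0.055,0,0],
  [-0.07,0,0],
  [-0.085,0,0],
  [-0.1,0,0],
  [-0.1,0,0],
], turn=[0,0,0,0,0,0,0,0])

```text
time_s: 4.3
ee_pos: [534.7, -108.8, 61.3]
ee_rot: [-180.0, -0.3, -24.4]
force: [1.3, -0.7, 6.5]
gripper_width: 0.4
gripper_force: 3.4
```

```bash
python3 - <<'E'
from h import *
a=snap('top','t2')['color'][190:310,160:320]; b=snap('scene','s2')['color'][240:360,190:350]
cv2.imwrite('pics/c4.png',np.hstack([cv2.resize(x,(400,300),interpolation=cv2.INTER_CUBIC) for x in(a,b)]))
E
python3 go.py 508 -98 62 -24.5
```

```text
t 4.4 tcp [ 534.7 -108.8   61.3] yaw -24.42 F [ 1.2 -0.4  7.7] w 0.4
linear [-0.0961  0.0039 -0.0023] turn 0.0002
```

View pics/c4.png

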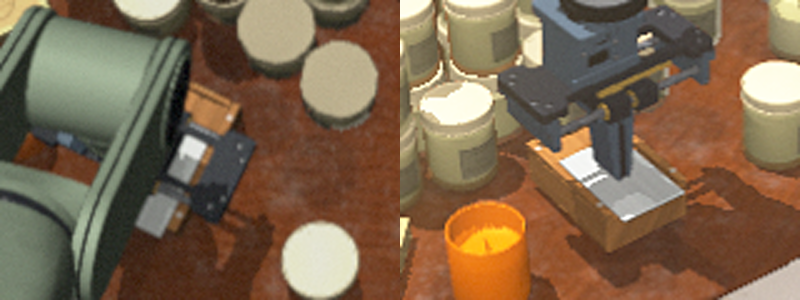

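step_arm([
  [-0.01,0,0.001],
  [-0.025,0,0.001],
  [-0.04,0,0.001],
  [-0.055,0,0.001],
  [-0.07,0,0.001],
  [-0.085,0,0.001],
  [-0.085,0,0.001],
], turn=[0,0,0,0,0,0,0])

```text
time_s: 5.28
ee_pos: [512.1, -98.4, 61.3]
ee_rot: [-179.9, -0.3, -24.4]
force: [1.3, -0.2, 8.2]
gripper_width: 0.9
gripper_force: 4.1
```

```bash
python3 - <<'E'
from h import *
a=snap('top','t3')['color'][210:300,170:290]; b=snap('scene','s3')['color'][260:350,220:340]
cv2.imwrite('pics/c5.png',np.hstack([cv2.resize(x,(400,300),interpolation=cv2.INTER_CUBIC) for x in(a,b)]))
E
python3 go.py 508 -98 62 -24.5
```

```text
t 5.375 tcp [512.1 -98.4  61.3] yaw -24.42 F [1.8 0.2 9. ] w 0.7
linear [-0.0129  0.0044 -0.0024] turn 0.0002
```

View pics/c5.png

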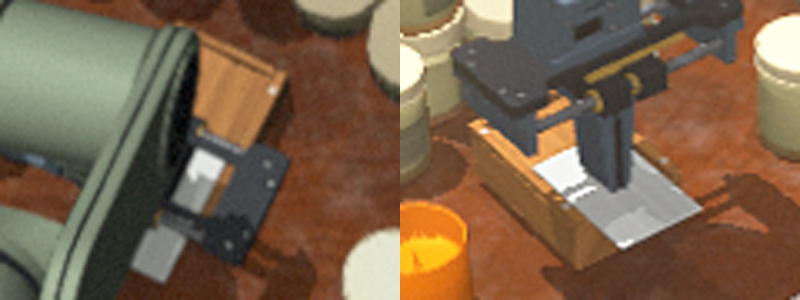

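Run:
```python
from h import *
S=cams.grab_frame('scene')
o=back(S,np.array([[272,322.5],[296.5,310.75]]),[50,50]); n=back(S,np.array([[288.1,333.8],[310.9,322.4]]),[50,50])
print(o.round(1),n.round(1)); d=(n-o).mean(0); print(d@[.91,-.415,0])
```

```text
[[ 512.6  -60.8   50. ]
 [ 484.8 -120.4   50. ]] [[463.4 -44.3  50. ]
 [437.8 -99.4  50. ]]
-51.541643871320595
```

step_arm([
  [-0.008,0,0],
  [-0.017,0,0],
  [-0.024,0,0],
  [-0.024,0,0],
  [-0.024,0,0],
], turn=[0,0,0,0,0])

```text
time_s: 6.05
ee_pos: [505.9, -95.6, 61.3]
ee_rot: [-179.9, -0.4, -24.4]
force: [3.5, -0.8, 8.2]
gripper_width: 0.3
gripper_force: 4.0
```

step_arm([
  [0,0,-0.01],
  [0,0,-0.04],
  [0,0,-0.15],
  [0,0,-0.3],
  [0,-0.2,-0.4],
  [0,-0.4,-0.4],
  [0,-0.5,-0.4],
  [0,-0.5,-0.4],
], turn=[0,0,0,0,0,0,0,0])

```text
time_s: 7.05
ee_pos: [565.5, 43.4, 179.5]
ee_rot: [180.0, 0.0, -24.2]
force: [0.5, -0.5, -1.1]
gripper_width: 0.3
gripper_force: 0.0
```

```bash
python3 - <<'E'
from h import *
a=snap('top','t4')['color'][210:300,170:290]; b=snap('scene','s4')['color'][260:350,220:340]
cv2.imwrite('pics/c6.png',np.hstack([cv2.resize(x,(400,300),interpolation=cv2.INTER_CUBIC) for x in(a,b)]))
E
python3 go.py 508 -98 62 -24.5
```

```text
t 7.15 tcp [564.5  41.2 179.4] yaw -24.4 F [-0.8  0.7 -0.2] w 1.1
linear [0.0201 0.5005 0.3912] turn 0.0003
```

View pics/c6.png

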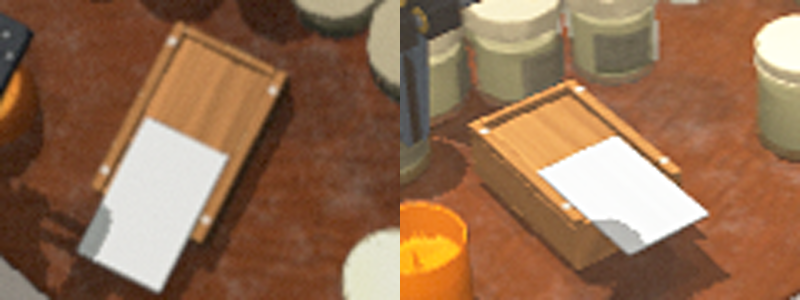

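Run:
```python
from h import *
from scipy.optimize import least_squares
T=cams.grab_frame('top'); S=cams.grab_frame('scene'); k=120/400
def fit(loc,tu,su,x0):
    loc=np.array(loc,float); tu=np.array(tu)*k+[170,210]; su=(np.array(su,float)-[400,0])*k+[220,260]; out=[]
    for w in((1,0),(0,1),(1,1)):
        def res(p):
            c,s=np.cos(p[2]),np.sin(p[2]); P=loc@np.array([[c,s,0],[-s,c,0],[0,0,1]])+[p[0],p[1],0]
            return np.r_[w[0]*(proj(T,P)-tu),w[1]*(proj(S,P)-su)].ravel()
        r=least_squares(res,x0); print(w,r.x[:2].round(1),np.degrees(r.x[2]).round(2),abs(r.fun).max().round(1)); out.append(r.x)
    return out
a=fit([[52,32,50],[52,-32,50],[-52,32,50],[-52,-32,50]],[(148,118),(229,155),(78,250),(162,293)],[(540,172),(614,137),(631,253),(708,213)],[505,-95,-.42])
b=fit([[65,43,53],[65,-43,53],[-65,43,53]],[(179,22),(288,73),(94,190)],[(470,127),(573,80),(576,220)],[545,-117,-.42])
for p,s in zip(a,b):
    d=p[:2]-s[:2]; q=np.radians(-24.4); print('plate in stand',d@[np.cos(q),np.sin(q)],d@[-np.sin(q),np.cos(q)])
```

```text
(1, 0) [495.4 -93.3] -24.85 0.6
(0, 1) [492.1 -89.4] -24.4 0.8
(1, 1) [494.2 -92.2] -24.65 1.4
(1, 0) [ 545.2 -117.6] -24.19 0.5
(0, 1) [ 542.1 -112.9] -25.03 0.8
(1, 1) [ 544.3 -116.3] -24.61 1.6
plate in stand -55.417909950107436 1.5651718375601604
plate in stand -55.22643733199682 0.7870643947674638
plate in stand -55.510552081527614 1.199405989810084
```

```bash
python3 go.py 465.4 -78.7 40 -24.6
```

```text
t 7.25 tcp [564.5  40.5 179.5] yaw -24.5 F [ 0.3  1.3 -0.2] w 0.4
linear [-0.136   0.4985  0.465 ] turn 0.0003
```

step_arm([
  [-0.136,0.15,0],
  [-0.136,0.3,0],
  [-0.136,0.45,0],
  [-0.136,0.4985,0.1],
  [-0.136,0.4985,0.22],
  [-0.136,0.4985,0.27],
  [-0.136,0.4985,0.27],
  [-0.136,0.4985,0.27],
  [-0.136,0.4985,0.27],
], turn=[0,0,0,0,0,0,0,0,0], fingers=-1)

```text
time_s: 8.38
ee_pos: [466.8, -78.0, 99.6]
ee_rot: [-180.0, -0.1, -24.4]
force: [-0.3, -0.7, 0.1]
gripper_width: 87.4
gripper_force: 0.0
```

```bash
python3 - <<'E'
from h import *
a=snap('top','t5')['color'][200:320,160:320]; b=snap('scene','s5')['color'][240:360,210:370]
cv2.imwrite('pics/c7.png',np.hstack([cv2.resize(x,(400,300),interpolation=cv2.INTER_CUBIC) for x in(a,b)]))
E
python3 go.py 465.4 -78.7 40 -24.6
```

```text
t 8.475 tcp [466.7 -77.8  99.4] yaw -24.43 F [-0.5 -0.   0. ] w 91.2
linear [-0.0028  0.0044  0.1979] turn 0.0005
```

View pics/c7.png

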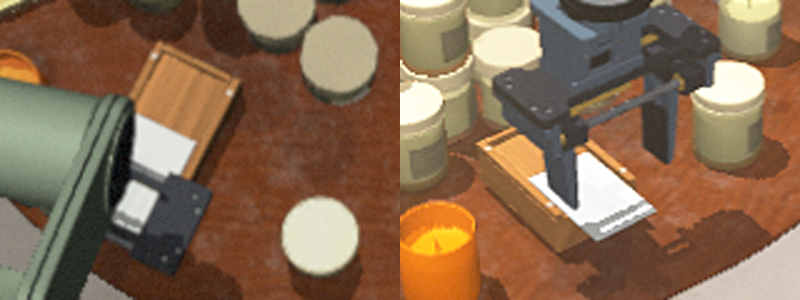

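step_arm([
  [-0.003,0.004,0.05],
  [-0.003,0.004,0.1],
  [-0.003,0.004,0.13],
  [-0.003,0.004,0.16],
  [-0.003,0.004,0.185],
  [-0.003,0.004,0.198],
  [-0.003,0.004,0.198],
  [-0.003,0.004,0.198],
], turn=[0,0,0,0,0,0,0,0])

```text
time_s: 9.48
ee_pos: [465.2, -78.5, 39.5]
ee_rot: [-180.0, -0.0, -24.4]
force: [0.4, 0.3, -0.3]
gripper_width: 91.2
gripper_force: 0.0
```

step_arm([
  [0,0,0],
  [0,0,0],
  [0,0,0],
  [0,0,0],
  [0,0,0],
  [0,0,0],
  [0,0,0],
  [0,0,0],
], turn=[0,0,0,0,0,0,0,0], fingers=1, force=40)

```text
time_s: 10.48
ee_pos: [465.0, -78.4, 39.3]
ee_rot: [-180.0, -0.0, -24.4]
force: [-0.7, 0.4, 1.4]
gripper_width: 63.2
gripper_force: 40.0
```

Gripped (63 mm). Next, a slow lift straight up.

step_arm([
  [0,0,-0.01],
  [0,0,-0.03],
  [0,0,-0.06],
  [0,0,-0.1],
  [0,0,-0.15],
  [0,0,-0.2],
  [0,0,-0.26],
  [0,0,-0.32],
  [0,0,-0.35],
  [0,0,-0.37],
  [0,0,-0.37],
], turn=[0,0,0,0,0,0,0,0,0,0,0])

```text
time_s: 11.85
ee_pos: [465.0, -78.4, 150.4]
ee_rot: [-180.0, -0.0, -24.4]
force: [-0.2, -0.0, -2.1]
gripper_width: 63.4
gripper_force: 40.0
```

```bash
python3 - <<'E'
from h import *
a=snap('top','t6')['color'][180:330,130:330]; b=snap('scene','s6')['color'][220:370,200:400]
cv2.imwrite('pics/c8.png',np.hstack([cv2.resize(x,(400,300),interpolation=cv2.INTER_CUBIC) for x in(a,b)]))
E
python3 go.py 468.4 -417.2 150 -24.6
```

```text
t 11.95 tcp [464.6 -78.4 149.8] yaw -24.44 F [ 0.2  0.2 -1.3] w 64.0
linear [ 4.788e-01  1.023e+00 -8.000e-04] turn 0.0005
```

View pics/c8.png

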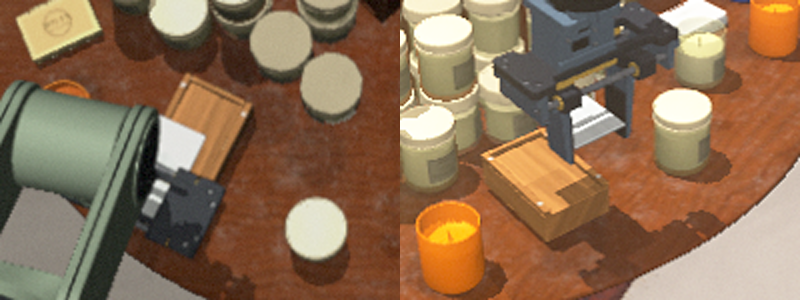

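step_arm([
  [0.005,0.01,0],
  [0.014,0.03,0],
  [0.028,0.06,0],
  [0.047,0.1,0],
  [0.07,0.15,0],
  [0.094,0.2,0],
  [0.117,0.25,0],
  [0.14,0.3,0],
  [0.164,0.35,0],
  [0.187,0.4,0],
  [0.211,0.45,0],
  [0.234,0.5,0],
  [0.257,0.55,0],
  [0.276,0.59,0],
  [0.29,0.62,0],
  [0.299,0.64,0],
  [0.304,0.65,0],
  [0.304,0.65,0],
], turn=[0,0,0,0,0,0,0,0,0,0,0,0,0,0,0,0,0,0])

```text
time_s: 14.2
ee_pos: [467.3, -293.6, 150.2]
ee_rot: [-180.0, 0.0, -24.4]
force: [0.1, 0.8, -1.2]
gripper_width: 63.3
gripper_force: 40.0
```

```bash
python3 go.py 467.9 -415.8 150 -24.5
python3 - <<'E'
from h import *
S=cams.grab_frame('scene'); c=back(S,[[350.5,234.2]],[74])[0]; print('scene candle',c.round(1),'delta to plate scene est',(c[:2]-[492.1,-89.4]).round(1))
E
```

```text
t 14.2 tcp [ 467.3 -293.6  150.2] yaw -24.43 F [ 0.1  0.8 -1.2] w 63.3
linear [0.1702 0.37   0.0008] turn 0.0002
scene candle [ 496.1 -431.7   74. ] delta to plate scene est [   4.  -342.3]
```

Run:
```python
from h import *
from scipy.ndimage import map_coordinates
a=np.linspace(0,2*np.pi,120,endpoint=False)
for n,f in(('top','t4'),('scene','s4')):
    g=cams.grab_frame(n); im=cv2.imread(f'pics/{f}.png').astype(np.float32)
    def val(x,y,r,z):
        uv=proj(g,np.c_[x+r*np.cos(a),y+r*np.sin(a),np.full(120,z)]); return np.stack([map_coordinates(im[...,c],[uv[:,1],uv[:,0]],order=1) for c in range(3)],1)
    for r in (33.5,):
        L=[]
        for x in np.arange(488,508,1.):
            for y in np.arange(-441,-420,1.):
                d=np.linalg.norm(val(x,y,r+1.5,74)-val(x,y,r-1.5,74),axis=1); L.append((d.mean(),x,y))
        print(n,[tuple(np.round(q,1)) for q in sorted(L)[-6:]])
```

```text
top [(np.float64(73.6), np.float64(501.0), np.float64(-431.0)), (np.float64(73.8), np.float64(499.0), np.float64(-431.0)), (np.float64(74.8), np.float64(499.0), np.float64(-430.0)), (np.float64(76.8), np.float64(501.0), np.float64(-430.0)), (np.float64(78.0), np.float64(500.0), np.float64(-431.0)), (np.float64(80.5), np.float64(500.0), np.float64(-430.0))]
scene [(np.float64(23.9), np.float64(498.0), np.float64(-430.0)), (np.float64(24.0), np.float64(496.0), np.float64(-427.0)), (np.float64(24.1), np.float64(498.0), np.float64(-429.0)), (np.float64(24.3), np.float64(496.0), np.float64(-428.0)), (np.float64(25.2), np.float64(497.0), np.float64(-429.0)), (np.float64(25.2), np.float64(497.0), np.float64(-428.0))]
```

step_arm([
  [0.005,0.01,0],
  [0.014,0.03,0],
  [0.028,0.06,0],
  [0.047,0.1,0],
  [0.071,0.15,0],
  [0.095,0.2,0],
  [0.119,0.25,0],
  [0.143,0.3,0],
  [0.162,0.34,0],
  [0.171,0.36,0],
  [0.176,0.3685,0],
  [0.176,0.3685,0.02],
  [0.176,0.3685,0.05],
  [0.176,0.3685,0.09],
  [0.176,0.3685,0.13],
  [0.176,0.3685,0.16],
  [0.176,0.3685,0.18],
  [0.176,0.3685,0.18],
  [0.176,0.3685,0.18],
], turn=[0,0,0,0,0,0,0,0,0,0,0,0,0,0,0,0,0,0,0])

```text
time_s: 16.73
ee_pos: [469.9, -416.4, 96.6]
ee_rot: [180.0, -0.1, -24.4]
force: [0.1, -0.6, -1.9]
gripper_width: 63.4
gripper_force: 40.0
```

```bash
python3 go.py 469.7 -416.1 67.3 -24.5
python3 - <<'E'
from h import *
g=snap('scene','s7'); T=snap('top','t7')
# plate visible region vs level prediction
s=env.state(); y=np.radians(s['ee_rot'][2]); c,q=np.cos(y),np.sin(y)
o=s['ee_pos']+[32*c,32*q,0]
for n,G in(('scene',g),('top',T)):
    im=G['color']; z=s['ee_pos'][2]+10.7
    P=[[o[0]+c*a-q*b,o[1]+q*a+c*b,z] for a,b in((52,32),(52,-32),(-52,32),(-52,-32))]
    uv=proj(G,P); print(n,uv.round(1).tolist())
    x0,y0=(uv.min(0)-6).astype(int); x1,y1=(uv.max(0)+7).astype(int); cr=im[y0:y1,x0:x1].astype(int)
    m=(cr.min(2)>110)&(np.ptp(cr,axis=2)<28)
    print(x0,y0); print('\n'.join(''.join('#' if v else '.' for v in r) for r in m))
E
```

```text
t 16.725 tcp [ 469.9 -416.4   96.6] yaw -24.43 F [ 0.1 -0.6 -1.9] w 63.4
linear [-0.0012 -0.0007  0.0978] turn 0.0002
scene [[326.8, 219.1], [345.6, 211.3], [353.5, 235.7], [372.6, 227.3]]
320 205
...........................................................
...........................................................
...........................................................
...........................................................
...........................................................
...........................................................
...........................................................
...........................................................
...........................................................
...........................................................
...........................................................
...........................................................
...........................................................
..........####......................#......................
.......########..................######....................
...
[... 4773 characters left out ...]
...............................####....#
.................................................#####...##
................................................#####...###
................................................####...####
##.............................................####...#####
###...........................................####...#####.
####.........................................####....####..
....#.......................................####...#####...
..#..#.....................................#####...####....
.....#....................................#####...####.....
.........................................#####...#####.....
........................................#####...#####......
```

The plate's corners in the scene picture match a level plate to within a pixel (front right (372,227), back left (327,219)). I lower it now.

step_arm([
  [0,0,0.015],
  [0,0,0.035],
  [0,0,0.055],
  [0,0,0.07],
  [0,0,0.08],
  [0,0,0.085],
  [0,0,0.088],
  [0,0,0.091],
  [0,0,0.091],
  [0,0,0.091],
], turn=[0,0,0,0,0,0,0,0,0,0])

```text
time_s: 18.08
ee_pos: [469.7, -416.2, 69.1]
ee_rot: [180.0, -0.0, -24.4]
force: [0.2, -0.5, -2.0]
gripper_width: 63.3
gripper_force: 40.0
```

step_arm([
  [0,0,0.002],
  [0,0,0.004],
  [0,0,0.004],
], turn=[0,0,0])

```text
time_s: 18.45
ee_pos: [469.6, -416.2, 67.7]
ee_rot: [180.0, 0.0, -24.4]
force: [0.8, 0.4, -2.1]
gripper_width: 63.3
gripper_force: 40.0
```

step_arm([
  [0,0,0.001],
  [0,0,0.002],
  [0,0,0.002],
  [0,0,0.002],
], turn=[0,0,0,0])

```text
time_s: 18.95
ee_pos: [469.7, -416.2, 67.4]
ee_rot: [180.0, -0.0, -24.4]
force: [-1.2, -0.1, 1.3]
gripper_width: 63.4
gripper_force: 40.0
```

step_arm([
  [0,0,0.001],
  [0,0,0.001],
  [0,0,0.001],
], turn=[0,0,0])

```text
time_s: 19.32
ee_pos: [469.7, -416.3, 67.3]
ee_rot: [180.0, -0.0, -24.4]
force: [-2.4, 1.8, 5.1]
gripper_width: 63.2
gripper_force: 40.0
```

step_arm([
  [0,0,0],
  [0,0,0],
  [0,0,0],
], turn=[0,0,0], force=4)

```text
time_s: 19.7
ee_pos: [470.0, -416.3, 67.0]
ee_rot: [180.0, -0.0, -24.4]
force: [0.1, 1.3, 3.3]
gripper_width: 64.1
gripper_force: 4.0
```

step_arm([
  [0,0,0],
  [0,0,0],
  [0,0,0],
  [0,0,0],
], turn=[0,0,0,0], fingers=-0.5)

```text
time_s: 20.2
ee_pos: [469.6, -416.2, 66.7]
ee_rot: [180.0, 0.0, -24.4]
force: [-0.5, -0.0, -0.0]
gripper_width: 68.5
gripper_force: 0.0
```

step_arm([
  [0,0,0],
  [0,0,0],
  [0,0,0],
  [0,0,0],
  [0,0,0],
], turn=[0,0,0,0,0], fingers=-1)

```text
time_s: 20.82
ee_pos: [469.7, -416.2, 66.8]
ee_rot: [180.0, -0.0, -24.4]
force: [0.8, 0.1, -0.1]
gripper_width: 90.9
gripper_force: 0.0
```

step_arm([
  [0,0,-0.02],
  [0,0,-0.06],
  [0,0,-0.12],
  [0,0,-0.2],
  [0,0,-0.3],
  [0,0,-0.4],
  [-0.2,-0.1,-0.5],
  [-0.35,-0.2,-0.5],
  [-0.35,-0.2,-0.5],
  [-0.35,-0.2,-0.5],
], turn=[0,0,0,0,0,0,0,0,0,0])

```text
time_s: 22.08
ee_pos: [399.5, -318.6, 218.1]
ee_rot: [179.9, -0.2, -24.4]
force: [0.5, 0.7, 0.1]
gripper_width: 91.2
gripper_force: 0.0
```

Run:
```python
from h import *
s=env.state(); print(s['time_s'],s['ee_pos'].round(0),s['force'].round(1))
for n,r in(('scene',(315,212,390,262)),('top',(335,240,400,300))):
    g=snap(n,n+'9'); im=g['color']; x0,y0,x1,y1=r; cr=im[y0:y1,x0:x1].astype(int)
    m=((cr.min(2)>125)&(np.ptp(cr,axis=2)<30)).astype(np.uint8)
    N,l,st,_=cv2.connectedComponentsWithStats(m)
    i=l[240-212 if n=='scene' else 28, 349-315 if n=='scene' else 31]
    k=max(cv2.findContours((l==i).astype(np.uint8),0,1)[0],key=len).reshape(-1,2)+[x0,y0]
    P=back(g,k,np.full(len(k),78.)); print(n,i,st[i],cv2.minAreaRect(P[:,:2].astype(np.float32)))
    q=np.radians(-24.5); u=(np.array([[52,32],[52,-32],[-52,32],[-52,-32]])@np.array([[np.cos(q),np.sin(q)],[-np.sin(q),np.cos(q)]]))+[499,-429.9]
    print('pred',proj(g,np.c_[u,np.full(4,78.)]).round(1).tolist())
    if n=='scene': print('\n'.join(''.join('#' if v else '.' for v in r) for r in m))
```

```text
22.075 [ 399. -319.  218.] [0.5 0.7 0.1]
scene 1 [ 12   8  46  27 656] ((498.4385070800781, -431.63385009765625), (98.19634246826172, 110.51972198486328), 70.48738098144531)
pred [[326.8, 228.8], [345.5, 221.0], [353.2, 245.7], [372.2, 237.2]]
...........................................................................
...........................................................................
...........................................................................
...........................................................................
...........................................................................
...........................................................................
...........................................................................
...........................................................................
.............................####..........................................
...........................#######.........................................
...........................########........................................
....................
[... 2449 characters left out ...]
......................................
...........................................................................
#..........................................................................
...........................................................................
...........................................................................
...........................................................................
...........................................................................
top 1 [  12    0   53   54 1366] ((522.7565307617188, -446.23651123046875), (84.66433715820312, 146.5133819580078), 51.174461364746094)
pred [[362.0, 243.2], [387.8, 255.2], [342.7, 284.8], [368.9, 297.1]]
```

```bash
python3 -c "
from workcell import env
print(env.job_done())"
```

```text
the job is handed in; nothing more can be done
None
```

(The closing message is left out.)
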